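Re-sort the dental casts into their case pans

ROBOT

A 6-joint arm with a two-finger parallel gripper is mounted at the origin on the work surface. World frame = base frame: x ahead of the robot, y to its left, z up, the work surface at z = 0. Lengths are in m, angles in rad, forces in N, time in s.
With the tool pointing down it reaches from about 0.375 to 0.9 m from the base axis. Payload 3.1 kg.
Tool frame: the origin (TCP) lies between the finger pads; the fingertips stand 22 mm ahead of it and the grasp point (between the pads) lies 3 mm ahead of it; z points along the fingers, y is the line along which they close (so a half turn about z gives the same grasp; the last joint's range is limited). The gripper opens to 87 mm and grips with 3 to 60 N. Pads are 19 mm wide; open, the fingers measure 117 mm over their backs; the gripper's body (75 mm by 190 mm) begins 51 mm behind the grasp point.
Start: joints at [0.943, 0.527, 1.433, -0, 1.181, -0.178], TCP at [0.272, 0.563, 0.245] pointing down, gripper open.
Joint ranges: [-3.08, 3.08], [-0.75, 2.2], [0.22, 2.44], [-1.43, 4.57], [0, 2.65], [-2.85, 2.85]. Speed limits (rad/s): [2.79, 2.79, 3.14, 3.14, 3.14, 3.14].

INTERFACE

Orientations are given as a unit quaternion [x, y, z, w].
In Python, from rig import get_obs, camera, get_calibration, hand_in, cut_out gives the robot as it stands.
- The arm moves only by the shell command python3 -m inch 'ROWS' [OPENING] [FORCE]. ROWS is JSON, one flat list of numbers, 6 for each row, row after row: the shift along the tool's x, y, z scaled (see below), then the turn, a rotation vector about the tool's x, y, z scaled (see below). A call has 1 to 20 rows; each row is the pose to reach, as a shift and turn from the pose commanded when the call began, along the tool's axes at that moment; what a row does not reach only later rows make up. The controller multiplies each number of a shift by 0.08 m and each number of a turn by 90 degrees. A row lasts 1/12 s, in which the tool goes at most 41.7 mm and 7.16 degrees, less where a joint would pass 70% of its speed; a pose out of reach is approached as far as the arm can. A call with a number of a shift or a turn outside -1 to 1 is refused whole. A call with a gripper value outside its range is refused whole. OPENING is the finger opening in mm, from 0 to 87, set as the call begins (- or left out, the last holds). The fingers move at their own pace and stop on an object; FORCE is the grip in N (left out, the last holds). Time passes only in rows, so rows that repeat a pose let the fingers close. It gives the time, the measured TCP pose, the force, the opening and the grip force at its end, in the units of the state.
- get_obs(): the state, without advancing time (a new reading comes with each control period).
- camera(name): name is "side" or "top" or "wrist"; returns the picture (400x640x3 uint8, red, green, blue); there is no depth.
- get_calibration(name): a dict with "vertical_fov" (degrees; the focal length in pixels is half the picture's height over the tangent of half this angle, whatever the lens; pixels are square), "cx", "cy" (the principal point, pixels), "T" (4x4, takes a point from camera to world coordinates). Camera axes: x right, y down, z forward; pixel columns grow to the right and rows downward; lengths in m; the calibration is good to about 2 mm. The wrist camera is an equidistant fisheye: a pixel r from the principal point sees the ray r / f radians off the axis. A picture is of the moment at which its call begins: read the wrist's pose just before it. get_calibration takes no time and is no camera call; for the wrist camera it gives the pose at the moment of the call.
- hand_in(): hands the job in; it is judged then, once.
Trained networks look in the newest picture that a camera, given by its name, has taken for a name from the list of things; names that differ only in an ending like _2 or _b are one class to them, and where a whole thing is asked for, a point or a joint stands for the part that bears it (a point fixed in the world has none). Each returns a list of dicts, best first, with "conf" (0 to 1); they miss things now and then, are a little off and sometimes report something else, mostly with a low value. They report only what shows in the picture. A call takes as long as a camera call. They do not tell look-alikes from the thing itself.
- cut_out(camera, thing): "region" (400x640 bool, what is visible of it) and "bbox" ([left, top, right, bottom] in pixels, round what is visible of it).
The state is a dict: "time": time; "q": joint angles; "joint_velocities": joint speeds; "joint_torque": joint torques, N m; "position": TCP position; "tool_rot": TCP orientation; "ft_force": force on the tool from outside, world axes, zero at the start; "moment": the same for the moment, N m; "grip_width": finger opening in m; "grip_force": force on a finger pad.
Only numpy, scipy, OpenCV 4.12 (cv2) and the standard library are available. Lean on these libraries where they do the work, as an engineer would, in place of code of your own. Each camera call takes 0.05 s, during which the arm holds its last target. There are 200 camera calls.

TASK

The loose casts have been mixed up: in each grey case pan the upper cast on the blue ticket (far half) is right and stays untouched, but the bare near half must hold, upright in its middle, the lower cast of the same kind (full arch with full arch, straight half arch with half arch), and the round single-tooth model, which belongs to neither case, must stand in the middle of the square steel stock tray. Every place is taken, so park one cast upright on the middle of the cork pad and let go of it there while you move the others, and leave the pad empty at the end. Set each cast down before letting go - dropped plaster breaks.

Things in the scene. Friction and masses are not known exactly. Their poses are not given: they have to be found in the camera images.
- full_lower_c (a point): the loose full-arch lower cast: plaster block 60 mm wide (its y) by 50 mm deep (its x; the two front corners at +x are bevelled), 48 mm high, its flat sides 34 mm high with a horseshoe of teeth on top, open in the middle; at the start it stands on the steel stock tray. The point is the cast's centre, 24 mm above its foot; z up. About 0.18 kg.
- half_lower_c (a point): the loose half-arch lower cast: plaster bar 56 mm long (its x) by 28 mm wide (its y), 48 mm high, its flat sides 34 mm high with one straight row of five teeth on top; at the start it stands in the near half of the pan of the full-arch case. The point is the cast's centre, 24 mm above its foot; z up. About 0.10 kg.
- single_c (a point): the loose single-tooth model: a round plaster block 34 mm in diameter and 34 mm high with one small tooth stump on top, 48 mm high in all; at the start it stands in the near half of the pan of the half-arch case. The point is its axis, 24 mm above its foot; z up. About 0.06 kg.
- full_upper_c (a point): the full-arch upper cast, not to be moved: plaster block 60 mm wide (its y) by 50 mm deep (its x; the two front corners at +x are bevelled), 48 mm high, its flat sides 34 mm high with a horseshoe of teeth on top around a domed palate; it stands on the blue ticket of its pan, which is the full-arch case's pan. The point is the cast's centre, 24 mm above its foot; z up.
- half_upper_c (a point): the half-arch upper cast, not to be moved: plaster bar 56 mm long (its x) by 28 mm wide (its y), 48 mm high, its flat sides 34 mm high with one straight row of five teeth on top; it stands on the blue ticket of its pan, which is the half-arch case's pan. The point is the cast's centre, 24 mm above its foot; z up.
- pan_full_near (a point): place in the full-arch case's pan: grey fixed pan 180 mm long (its x, pointing away from the robot within 0.2 rad) by 130 mm wide, floor 3 mm thick, walls 14 mm high. Its far half is lined with a blue ticket bearing the upper cast. The point: middle of the bare near half, on the floor, 43 mm from the pan's centre; x, y along its length and width.
- pan_half_near (a point): place in the half-arch case's pan: grey fixed pan 180 mm long (its x, pointing away from the robot within 0.2 rad) by 130 mm wide, floor 3 mm thick, walls 14 mm high. Its far half is lined with a blue ticket bearing the upper cast. The point: middle of the bare near half, on the floor, 43 mm from the pan's centre; x, y along its length and width.
- tray_mid (a point): stock tray: square steel tray 110 mm wide with a rim 7 mm high and a floor 3 mm thick, fixed. The point is the middle of its floor; x and y axes along its sides.
- pad_mid (a point): free parking spot: square cork pad 100 mm wide and 3 mm thick, fixed, empty at the start. The point is the middle of its top; x and y axes along its sides.
Mind the look-alikes: they are no part of the job. What is shaped like the part that bears half_lower_c but black or turquoise is not meant.

How it is judged:
By the outcome, as a careful person would: the job done as asked, in the order asked, and still so for the second after the job is handed in, with the robot touching nothing.
It also fails if it takes over 109 s, if anything falls off the work surface, if the arm or the gripper's body presses on something with over 40 N, if the wrist force passes 120 N, or if a joint passes its speed limit or range.

## Working session

There is one attempt and no reset: what is moved stays moved. The work goes in short steps, Python scripts to look and compute and a shell command to move; the robot and the scene stay as the last step left them, time stands still between calls to the robot, and variables do not carry over. Pictures are saved under pics/ and viewed, at most 14 in all, crops included, and the job is handed in when it is done.

```bash
mkdir -p pics; ls; python3 - <<'E'
from rig import *
import cv2,numpy as np
for n in("top","side"):
    im=camera(n);cv2.imwrite(f"pics/{n}0.png",im[:,:,::-1])
    c=get_calibration(n);print(n,c["vertical_fov"],c["cx"],c["cy"],np.round(c["T"],3).tolist())
o=get_obs();print(o["time"],o["position"],o["tool_rot"])
E
```

```text
pics
top 47.11942202200545 324.5140504755744 206.41344381833468 [[0.008, -0.995, 0.096, 0.422], [-1.0, -0.006, 0.025, -0.014], [-0.024, -0.096, -0.995, 0.964], [0.0, 0.0, 0.0, 1.0]]
side 57.90256328203684 322.98460413088486 196.52248934167383 [[0.87, -0.366, 0.331, 0.235], [-0.493, -0.666, 0.56, -0.505], [0.015, -0.651, -0.759, 0.715], [0.0, 0.0, 0.0, 1.0]]
0.1 [0.27135077 0.56234971 0.24370113] [ 2.23000048e-01  9.74817977e-01 -8.71142828e-04 -3.62490741e-04]
```

View pics/top0.png

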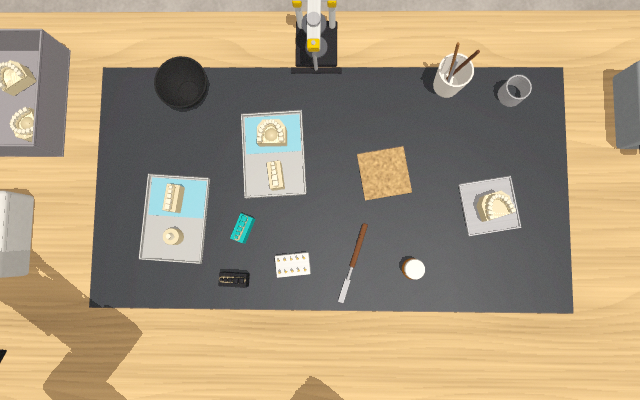

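View pics/side0.png

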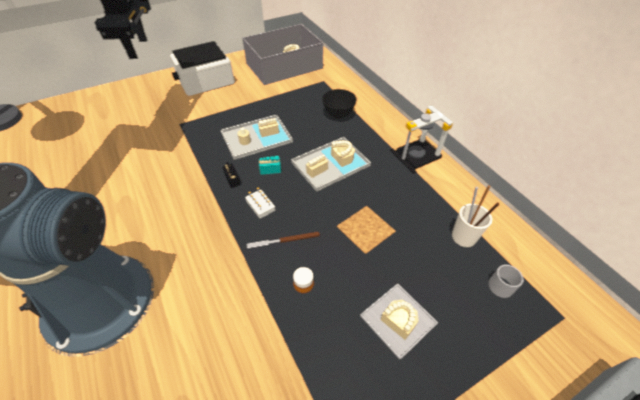

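Top view: the full-arch pan is at (273,154), with half_lower in its near half at (275,175). The half-arch pan is at (175,218), with the single at (172,236). The tray is at (490,206) with full_lower on it, and the pad is at (384,173). The look-alike half arches, turquoise at (242,228) and black at (234,278), aren't in a pan and are the wrong colour, so I ignore them.

```bash
cat > h.py <<'E'
from rig import *
import cv2,numpy as np
from scipy.spatial.transform import Rotation as R
def ray(name,px,cal=None):
    c=cal or get_calibration(name);f=200/np.tan(np.radians(c["vertical_fov"])/2)
    d=np.atleast_2d(px).astype(float)-[c["cx"],c["cy"]]
    if name=="wrist":
        r=np.linalg.norm(d,axis=1);th=r/f
        v=np.c_[d/np.maximum(r,1e-9)[:,None]*np.sin(th)[:,None],np.cos(th)]
    else: v=np.c_[d/f,np.ones(len(d))]
    T=np.array(c["T"]);return T[:3,3],v@T[:3,:3].T
def at(name,px,z,cal=None):
    o,v=ray(name,px,cal);return (o+v*((z-o[2])/v[:,2])[:,None])[:,:2]
def rect(xy):
    # minimum rectangle: centre, (len,wid), yaw of its first side
    (c,s,a)=cv2.minAreaRect((np.array(xy)*1000).astype(np.float32));return np.array(c)/1000,np.array(s),np.round(a,1)
def plan(x,y,z,yaw=None):
    """yaw (deg): world direction of the finger-closing axis (mod 180). Prints row units."""
    o=get_obs();r=R.from_quat(o["tool_rot"]);M=r.as_matrix()
    d=M.T@(np.array([x,y,z])-o["position"])/0.08
    yy=np.degrees(np.arctan2(M[1,1],M[0,1]))
    t=0
    if yaw is not None: t=-((yaw-yy+90)%180-90)/90
    # residual tilt about tool axes to have z straight down
    tilt=np.cross(M.T@[0,0,-1],[0,0,1])*-1/(np.pi/2)
    print("pos",np.round(o["position"],4),"yaw",round(yy,1),"q6",round(o["q"][5],2),"d",np.round(d,3),"turn",round(t,3),"tilt",np.round(tilt[:2],4),"t",o["time"])
E
cat > a.py <<'E'
from h import *
im=camera("top").astype(int)
for n in["full_lower_c","half_lower_c","single_c","full_upper_c","half_upper_c"]:
    for k in cut_out("top",n)[:3]:
        ys,xs=np.nonzero(k["region"]);P=at("top",np.c_[xs,ys],.03)
        print(n,round(k["conf"],2),k["bbox"],*rect(P))
def blob(mask,seed,z):
    m=cv2.morphologyEx(mask.astype(np.uint8),cv2.MORPH_CLOSE,np.ones((5,5)))
    _,l=cv2.connectedComponents(m);v=l[seed[1],seed[0]]
    ys,xs=np.nonzero(l==v);return rect(at("top",np.c_[xs,ys],z))
br=im.max(2)>90
for n,s,z in[("full",(290,190),.014),("half",(190,250),.014),("tray",(470,225),.007),("pad",(384,173),.003)]:print(n,*blob(br,s,z))
E
python3 a.py
```

```text
full_lower_c 0.56 [474.3, 189.4, 514.7, 226.0] [ 0.51651465 -0.33432803] [50.73503876 75.59236145] 17.5
half_lower_c 0.98 [232.2, 215.5, 252.1, 240.6] [0.46644046 0.17759146] [32.90242004 55.37841415] 68.1
half_lower_c 0.85 [266.2, 160.7, 285.0, 191.1] [0.57589038 0.11268757] [60.97470474 32.7690239 ] 8.0
half_lower_c 0.66 [219.1, 269.4, 249.7, 286.1] [0.36308844 0.19230809] [61.61449432 29.84862709] 87.3
single_c 0.8 [161.6, 227.9, 182.8, 244.4] [0.44922928 0.31971204] [42.34565735 31.71053123] 82.4
full_upper_c 0.56 [257.7, 119.0, 289.8, 144.4] [0.66615497 0.12230473] [57.51511383 62.72973633] 0.9
half_upper_c 0.8 [165.2, 188.1, 186.9, 211.2] [0.52744031 0.32124283] [38.0547905  54.44458771] 82.0
full [0.53863354 0.03917181] [1392.21398926  852.27697754] 89.7
half [0.53863354 0.03917181] [1392.21398926  852.27697754] 89.7
tray [0.5394939  0.03956213] [1402.47216797  858.55688477] 89.7
pad [0.53998547 0.03978522] [1408.33410645  862.14550781] 89.7
```

```bash
python3 - <<'E'
from h import *
im=cv2.imread("pics/top0.png").astype(int)
for p in[(290,190),(190,250),(470,225),(384,173),(330,200),(50,300),(242,112)]:print(p,im[p[1],p[0]])
for n,s,z,w in[("full",(290,190),.014,50),("half",(190,245),.014,58),("tray",(490,206),.007,40),("pad",(384,173),.003,36)]:
    cx,cy={"full":(273,154),"half":(174,218)}.get(n,s)
    sub=im.max(2)[cy-w:cy+w,cx-w:cx+w]
    m=(sub>75).astype(np.uint8);m=cv2.morphologyEx(m,cv2.MORPH_OPEN,np.ones((3,3)))
    _,l,st,_=cv2.connectedComponentsWithStats(m);v=1+np.argmax(st[1:,4])
    ys,xs=np.nonzero(l==v);print(n,st[v],*rect(at("top",np.c_[xs+cx-w,ys+cy-w],z)))
E
```

```text
(290, 190) [209 216 220]
(190, 250) [205 213 217]
(470, 225) [207 209 213]
(384, 173) [125 186 228]
(330, 200) [99 98 97]
(50, 300) [ 85 127 159]
(242, 112) [85 81 80]
full [    0     0   100   100 10000] [0.62639368 0.12198351] [213.55052185 211.85887146] 0.5
half [    0     0   116   116 13368] [0.4904053  0.32782358] [246.16986084 245.68554688] 1.6
tray [   0    0   80   80 6381] [ 0.51838971 -0.33357333] [164.17773438 168.99125671] 89.0
pad [   0    0   72   72 5179] [ 0.58768866 -0.11445026] [152.17532349 150.8034668 ] 0.2
```

```bash
python3 - <<'E'
from h import *
im=cv2.imread("pics/top0.png").astype(int)
for n,s,z,w in[("full",(273,154),.014,50),("half",(174,218),.014,58),("tray",(490,206),.007,40),("pad",(384,173),.003,36)]:
    cx,cy=s
    sub=im.max(2)[cy-w:cy+w,cx-w:cx+w]
    m=(sub>145).astype(np.uint8);m=cv2.morphologyEx(m,cv2.MORPH_OPEN,np.ones((3,3)))
    _,l,st,_=cv2.connectedComponentsWithStats(m);v=1+np.argmax(st[1:,4])
    ys,xs=np.nonzero(l==v);print(n,st[v],*rect(at("top",np.c_[xs+cx-w,ys+cy-w],z)))
plan(.45,.32,.2,None)
E
```

```text
full [  18    6   65   88 5099] [0.62538953 0.1199585 ] [180.54057312 129.65509033] 3.8
half [  23   14   70   90 5301] [0.4872869  0.32471725] [132.98669434 179.60093689] 86.3
tray [  10   11   59   59 2560] [ 0.51766852 -0.33222833] [110.01641846 108.16456604] 9.6
pad [   9   10   55   53 2250] [ 0.58670197 -0.11484935] [101.11651611 100.77065277] 9.8
pos [0.2716 0.5628 0.2444] yaw 64.2 q6 -0.18 d [-3.327 -1.763  0.555] turn 0 tilt [-0.0002 -0.    ] t 0.4
```

```bash
python3 -m inch '[-0.4,-0.2,0.05,0,0,0,-0.83,-0.44,0.1,0,0,0,-0.83,-0.44,0.1,0,0,0]' 87 20; python3 -m inch '[-0.4,-0.2,0.05,0,0,0,-0.83,-0.44,0.1,0,0,0,-0.83,-0.44,0.1,0,0,0]';python3 -m inch '[-0.4,-0.2,0.05,0,0,0,-0.83,-0.44,0.1,0,0,0,-0.83,-0.44,0.1,0,0,0]';python3 -m inch '[-0.4,-0.2,0.05,0,0,-0.08,-0.83,-0.44,0.1,0,0,-0.16,-0.83,-0.44,0.1,0,0,-0.245,-0.83,-0.44,0.1,0,0,-0.245,-0.83,-0.44,0.1,0,0,-0.245,-0.83,-0.44,0.1,0,0,-0.245]'
python3 - <<'E'
from h import *
plan(.445,.325,.2,86.3)
cal=get_calibration("wrist");im=camera("wrist");cv2.imwrite("pics/w1.png",im[:,:,::-1])
print(np.round(cal["T"],3).tolist(),cal["vertical_fov"])
for n in["single_c","half_upper_c"]:
    for k in cut_out("wrist",n)[:2]:
        ys,xs=np.nonzero(k["region"]);print(n,k["conf"],k["bbox"],*rect(at("wrist",np.c_[xs,ys],.037,cal)),at("wrist",np.c_[xs,ys],.037,cal).mean(0))
E
```

```text
time: 0.65
position: [0.3188, 0.4975, 0.2356]
tool_rot: [0.225, 0.974, -0.003, 0.001]
ft_force: [-0.9, -0.0, -0.9]
grip_width: 0.0869
grip_force: 0.0
time: 0.9
position: [0.3637, 0.4371, 0.2279]
tool_rot: [0.225, 0.974, -0.002, 0.001]
ft_force: [-1.2, 0.6, -0.5]
grip_width: 0.0871
grip_force: 0.0
time: 1.15
position: [0.4085, 0.377, 0.2201]
tool_rot: [0.225, 0.974, -0.001, 0.001]
ft_force: [0.5, -0.3, -0.4]
grip_width: 0.0872
grip_force: 0.0
time: 1.65
position: [0.449, 0.3215, 0.2127]
tool_rot: [0.033, 0.999, 0.0, -0.0]
ft_force: [-0.4, -0.2, -0.9]
grip_width: 0.0869
grip_force: 0.0
pos [0.449  0.3215 0.2127] yaw 86.2 q6 -1.09 d [0.053 0.04  0.159] turn -0.001 tilt [ 0.0003 -0.0002] t 1.65
[[0.067, 0.955, 0.29, 0.37], [0.998, -0.064, -0.018, 0.326], [0.001, 0.29, -0.957, 0.354], [0.0, 0.0, 0.0, 1.0]] 65.70646984690485
single_c 0.81 [311.3, 165.9, 340.8, 198.4] [0.44671408 0.32181342] [32.69975662 36.8509903 ] 86.2 [0.44668175 0.32138753]
half_upper_c 0.79 [316.1, 220.0, 345.0, 275.2] [0.52287103 0.32371909] [28.81890488 67.91960144] 83.6 [0.52197661 0.32421495]
half_upper_c 0.67 [0.0, 228.3, 14.9, 259.9] [ 0.51949707 -0.28441721] [47.37754822 93.78536987] 52.3 [ 0.50940422 -0.28234259]
```

View pics/w1.png

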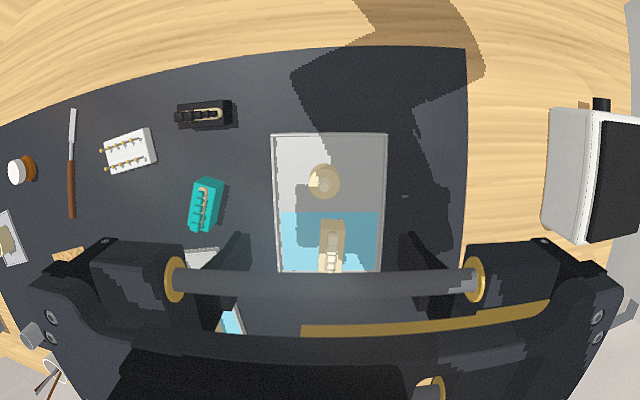

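The wrist view shows the single at (323,181) in the near half of the half-arch pan, in front of the half upper at (332,245) on the blue ticket. That agrees with the top view, so I go down and grasp it.

```bash
python3 -m inch '[0.02,0,0.4,0,0,0,0.02,0,0.8,0,0,0]' 70 20; python3 -m inch '[0,0,0.4,0,0,0,0,0,0.8,0,0,0]';python3 -m inch '[0,0,0.3,0,0,0,0,0,0.55,0,0,0,0,0,0.68,0,0,0,0,0,0.68,0,0,0,0,0,0.68,0,0,0]'; python3 -c "
from h import *
plan(.447,.3215,.030,86.3)"
```

```text
time: 1.97
position: [0.4492, 0.3225, 0.15]
tool_rot: [0.032, 0.999, 0.002, 0.003]
ft_force: [0.1, 0.4, 0.2]
grip_width: 0.0802
grip_force: 0.0
time: 2.13
position: [0.4478, 0.3217, 0.0838]
tool_rot: [0.032, 0.999, 0.0, 0.001]
ft_force: [-0.2, -0.1, 0.2]
grip_width: 0.072
grip_force: 0.0
time: 2.55
position: [0.4479, 0.3211, 0.0302]
tool_rot: [0.032, 0.999, -0.0, -0.0]
ft_force: [0.4, -0.6, 0.9]
grip_width: 0.0701
grip_force: 0.0
pos [0.4479 0.3211 0.0302] yaw 86.3 q6 -1.09 d [0.012 0.004 0.003] turn -0.0 tilt [-0.     -0.0001] t 2.55
```

```bash
python3 -m inch '[0,0,0,0,0,0,0,0,0,0,0,0,0,0,0,0,0,0,0,0,0,0,0,0,0,0,0,0,0,0,0,0,0,0,0,0,0,0,0,0,0,0,0,0,0,0,0,0]' 20 20; python3 -m inch '[0,0,-0.2,0,0,0,0,0,-0.6,0,0,0,0,0,-1,0,0,0,0,0,-1,0,0,0]'; python3 -c "
from h import *
plan(.587,-.115,.12,86.3)"
```

```text
time: 3.22
position: [0.4482, 0.3207, 0.0305]
tool_rot: [0.033, 0.999, 0.0, 0.0]
ft_force: [-0.3, 0.4, 3.2]
grip_width: 0.0335
grip_force: 20.0
time: 3.55
position: [0.4511, 0.3221, 0.1149]
tool_rot: [0.032, 0.999, 0.002, 0.004]
ft_force: [0.8, 0.8, -0.5]
grip_width: 0.0337
grip_force: 20.0
pos [0.4511 0.3221 0.1149] yaw 86.3 q6 -1.09 d [-2.05  -5.343 -0.07 ] turn -0.0 tilt [0.0029 0.0055] t 3.55
```

```bash
python3 -m inch '[-0.17,-0.44,0,0,0,0,-0.35,-0.89,0,0,0,0]'; python3 -m inch '[-0.17,-0.44,0,0,0,0,-0.35,-0.89,0,0,0,0]'; python3 -m inch '[-0.17,-0.44,0,0,0,0,-0.35,-0.89,0,0,0,0]'; python3 -m inch '[-0.17,-0.44,0,0,0,0,-0.35,-0.89,0,0,0,0]'; python3 -m inch '[-0.17,-0.44,0,0,0,0,-0.35,-0.89,0,0,0,0]'; python3 -m inch '[-0.17,-0.44,0,0,0,0,-0.35,-0.88,0,0,0,0,-0.35,-0.88,0,0,0,0,-0.35,-0.88,0,0,0,0,-0.35,-0.88,0,0,0,0]'; python3 -c "
from h import *
plan(.587,-.115,.030,86.3)
cal=get_calibration('wrist');im=camera('wrist');cv2.imwrite('pics/w2.png',im[:,:,::-1])
h=cv2.cvtColor(im,cv2.COLOR_RGB2HSV);print(im[::40,320])"
```

```text
time: 3.72
position: [0.4711, 0.2487, 0.1106]
tool_rot: [0.03, 1.0, 0.0, 0.001]
ft_force: [1.1, -0.8, -1.2]
grip_width: 0.0328
grip_force: 20.0
time: 3.88
position: [0.4944, 0.1738, 0.1097]
tool_rot: [0.032, 0.999, -0.0, -0.0]
ft_force: [1.3, 0.9, -0.3]
grip_width: 0.0331
grip_force: 20.0
time: 4.05
position: [0.5177, 0.1004, 0.1096]
tool_rot: [0.032, 0.999, 0.0, -0.001]
ft_force: [-0.5, -0.2, -0.3]
grip_width: 0.0333
grip_force: 20.0
time: 4.22
position: [0.541, 0.0274, 0.1095]
tool_rot: [0.033, 0.999, 0.0, -0.001]
ft_force: [1.1, 0.7, -0.0]
grip_width: 0.0331
grip_force: 20.0
time: 4.38
position: [0.5643, -0.0454, 0.1094]
tool_rot: [0.033, 0.999, 0.0, -0.001]
ft_force: [0.6, 0.1, -0.2]
grip_width: 0.0336
grip_force: 20.0
time: 4.8
position: [0.5869, -0.1154, 0.1092]
tool_rot: [0.033, 0.999, 0.001, -0.001]
ft_force: [-0.6, 0.3, -0.7]
grip_width: 0.0336
grip_force: 20.0
pos [ 0.5869 -0.1154  0.1092] yaw 86.2 q6 -1.89 d [-0.004  0.004  0.99 ] turn -0.001 tilt [ 0.0008 -0.0017] t 4.8
[[ 88  93  98]
 [ 91  93 100]
 [ 83  91  91]
 [ 90  93  99]
 [243 209 147]
 [157 125  86]
 [175 162 129]
 [128 129 127]
 [ 92  94  94]
 [ 51  50  51]]
```

View pics/w2.png

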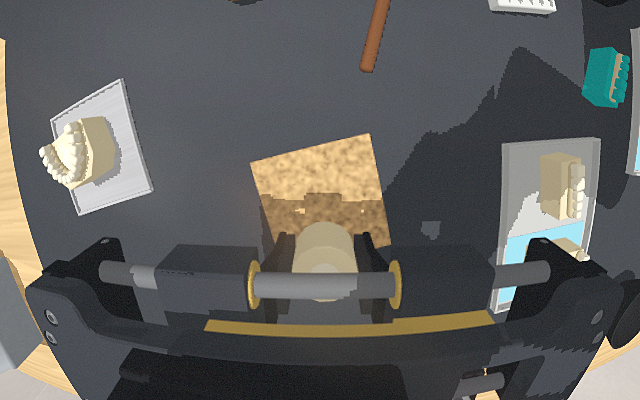

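The wrist view shows the gripped single over the pad, whose near corners are at (250,162) and (370,134). I check those corners and lower it.

```bash
python3 -c "
from h import *
print(at('wrist',[(250,162),(370,134),(388,247)],.003))"
python3 -m inch '[0,0,0.4,0,0,0,0,0,0.75,0,0,0,0,0,0.9,0,0,0,0,0,0.96,0,0,0,0,0,0.98,0,0,0,0,0,0.99,0,0,0,0,0,0.99,0,0,0,0,0,0.99,0,0,0]'
```

```text
[[ 0.54674555 -0.17345367]
 [ 0.53055743 -0.07432582]
 [ 0.63113111 -0.06024812]]
time: 5.52
position: [0.589, -0.1159, 0.0323]
tool_rot: [0.032, 0.999, -0.0, 0.001]
ft_force: [0.3, 1.1, -0.7]
grip_width: 0.0332
grip_force: 20.0
```

```bash
python3 -m inch '[0,0,0.012,0,0,0,0,0,0.012,0,0,0,0,0,0.012,0,0,0]'; python3 -m inch '[0,0,0.01,0,0,0,0,0,0.01,0,0,0,0,0,0.01,0,0,0]'
```

```text
time: 5.77
position: [0.5883, -0.1159, 0.0305]
tool_rot: [0.033, 0.999, -0.0, 0.0]
ft_force: [0.1, 0.3, -0.3]
grip_width: 0.0335
grip_force: 20.0
time: 6.02
position: [0.5883, -0.1159, 0.0305]
tool_rot: [0.033, 0.999, -0.0, 0.0]
ft_force: [-0.4, 0.1, 5.8]
grip_width: 0.0337
grip_force: 20.0
```

```bash
python3 -m inch '[0,0,0,0,0,0,0,0,0,0,0,0,0,0,0,0,0,0,0,0,0,0,0,0]' 55 20; python3 -m inch '[0,0,-0.2,0,0,0,0,0,-0.6,0,0,0,0,0,-1,0,0,0]';  python3 -m inch '[0,0.3,-0.4,0,0,0,0,0.7,-0.8,0,0,0,0,0.95,-1,0,0,0]' 87; python3 -m inch '[0,0.45,0,0,0,0.06,0,0.9,0,0,0,0.1,0,0.95,0,0,0,0.1]'; python3 -m inch '[0.04,0.45,0,0,0,0,0.08,0.9,0,0,0,0,0.08,0.95,0,0,0,0,0.08,0.95,0,0,0,0,0.08,0.95,0,0,0,0]'
python3 - <<'E'
from h import *
plan(.576,.113,.2,98)
cal=get_calibration("wrist");im=camera("wrist");cv2.imwrite("pics/w3.png",im[:,:,::-1])
for n in["half_lower_c","single_c","full_upper_c"]:
    for k in cut_out("wrist",n)[:3]:
        ys,xs=np.nonzero(k["region"]);print(n,k["conf"],k["bbox"],*rect(at("wrist",np.c_[xs,ys],.037,cal)))
E
```

```text
time: 6.35
position: [0.588, -0.1158, 0.0291]
tool_rot: [0.033, 0.999, 0.0, -0.0]
ft_force: [0.2, -0.3, -0.7]
grip_width: 0.0511
grip_force: 0.0
time: 6.6
position: [0.5868, -0.1153, 0.1084]
tool_rot: [0.033, 0.999, 0.001, -0.002]
ft_force: [1.5, -0.8, 0.0]
grip_width: 0.0547
grip_force: 0.0
time: 6.85
position: [0.594, -0.039, 0.1923]
tool_rot: [0.033, 0.999, -0.0, 0.002]
ft_force: [0.4, 0.4, 0.5]
grip_width: 0.0678
grip_force: 0.0
time: 7.1
position: [0.5974, 0.0414, 0.1898]
tool_rot: [0.11, 0.994, 0.001, 0.0]
ft_force: [-0.8, 0.0, 0.1]
grip_width: 0.084
grip_force: 0.0
time: 7.52
position: [0.6081, 0.1111, 0.1887]
tool_rot: [0.11, 0.994, -0.0, -0.0]
ft_force: [0.7, 0.9, 0.2]
grip_width: 0.0871
grip_force: 0.0
pos [0.6081 0.1111 0.1887] yaw 77.4 q6 -1.35 d [ 0.397 -0.064 -0.141] turn -0.229 tilt [-0.0007 -0.0005] t 7.5167
half_lower_c 0.84 [340.9, 7.0, 380.2, 71.2] [0.4706308  0.17607185] [29.72760773 61.7136116 ] 69.4
half_lower_c 0.79 [294.2, 124.7, 337.6, 189.4] [0.57713116 0.11128418] [57.25043869 29.07779312] 8.6
single_c 0.89 [120.8, 195.2, 156.0, 230.9] [ 0.58766882 -0.10658001] [33.17617035 58.29961395] 9.1
full_upper_c 0.82 [313.2, 204.7, 375.7, 266.4] [0.6652085  0.11977054] [64.95467377 61.59884644] 1.4
```

View pics/w3.png

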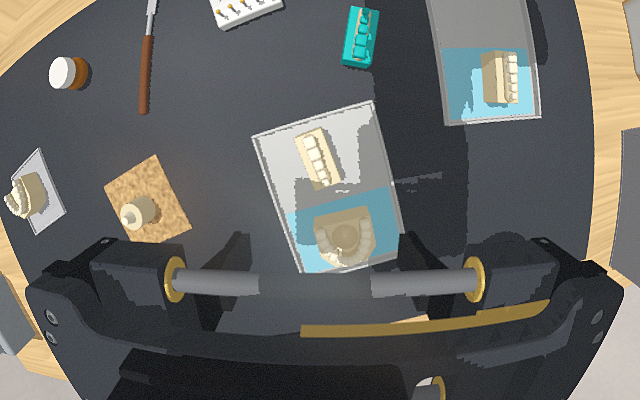

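Three things in this picture could be half_lower. The turquoise block at (360,36) lies on the mat and is the wrong colour. The plaster block at (502,77) stands on a blue ticket, so it is the half upper. The plaster bar at (318,157) stands in the bare near half of the full-arch pan, so it fits. I'll confirm that in a crop.

```bash
python3 -c "
import cv2
im=cv2.imread('pics/w3.png')[90:280,230:420];cv2.imwrite('pics/c1.png',cv2.resize(im,None,fx=3,fy=3,interpolation=2))"
```

```text
(no output)
```

View pics/c1.png

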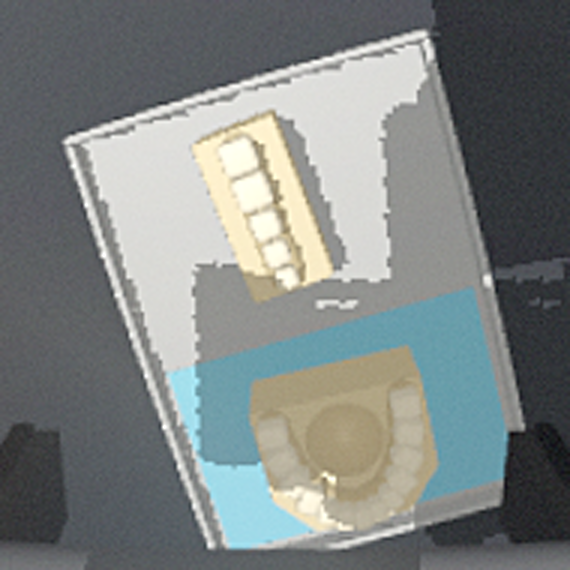

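The crop shows the plaster bar with five teeth at (265,205), standing on the bare grey half. It is half_lower, so I grasp it.

```bash
python3 -m inch '[0.2,-0.02,0.1,0,0,-0.07,0.38,-0.04,0.2,0,0,-0.14,0.38,-0.04,0.2,0,0,-0.2,0.38,-0.04,0.2,0,0,-0.234,0.38,-0.04,0.2,0,0,-0.234,0.38,-0.04,0.2,0,0,-0.234,0.38,-0.04,0.2,0,0,-0.234]' 60 20; python3 -m inch '[0,0,0.4,0,0,0,0,0,0.8,0,0,0,0,0,0.8,0,0,0,0,0,0.8,0,0,0]'; python3 -c "
from h import *
plan(.577,.1113,.0305,98.6)"
```

```text
time: 8.3
position: [0.5784, 0.1144, 0.1734]
tool_rot: [-0.072, 0.997, -0.0, 0.0]
ft_force: [0.2, 0.4, 0.7]
grip_width: 0.0607
grip_force: 0.0
time: 8.63
position: [0.5768, 0.1148, 0.1079]
tool_rot: [-0.072, 0.997, 0.0, -0.002]
ft_force: [0.9, -0.3, 0.2]
grip_width: 0.0598
grip_force: 0.0
pos [0.5768 0.1148 0.1079] yaw 98.3 q6 -1.71 d [-0.001 -0.044  0.967] turn -0.003 tilt [ 0.0004 -0.0029] t 8.6333
```

```bash
python3 -m inch '[0,-0.04,0.4,0,0,0,0,-0.04,0.75,0,0,0,0,-0.04,0.9,0,0,0,0,-0.04,0.95,0,0,0,0,-0.04,0.95,0,0,0,0,-0.04,0.95,0,0,0]'; python3 -m inch '[0,0,0,0,0,0,0,0,0,0,0,0,0,0,0,0,0,0,0,0,0,0,0,0,0,0,0,0,0,0,0,0,0,0,0,0]' 15 25; python3 -c "
from h import *
plan(.4444,.3275,.0305,86.3)"
```

```text
time: 9.13
position: [0.5798, 0.112, 0.0347]
tool_rot: [-0.073, 0.997, -0.0, 0.001]
ft_force: [0.1, -0.2, 0.6]
grip_width: 0.0601
grip_force: 0.0
time: 9.63
position: [0.5786, 0.1118, 0.0334]
tool_rot: [-0.073, 0.997, -0.0, 0.0]
ft_force: [0.6, -1.2, 1.3]
grip_width: 0.0276
grip_force: 3.7
pos [0.5786 0.1118 0.0334] yaw 98.3 q6 -1.71 d [1.268 2.911 0.035] turn 0.134 tilt [-0.0001  0.0001] t 9.6333
```

```bash
python3 -m inch '[0,0,0,0,0,0,0,0,0,0,0,0]'; python3 -m inch '[0,0,-0.2,0,0,0,0,0,-0.6,0,0,0,0,0,-1,0,0,0,0,0,-1,0,0,0]'; python3 -m inch '[0.16,0.36,0,0,0,0,0.32,0.73,0,0,0,0]'; python3 -m inch '[0.16,0.36,0,0,0,0,0.32,0.73,0,0,0,0]'; python3 -m inch '[0.16,0.36,0,0,0,0,0.32,0.73,0,0,0,0]'; python3 -m inch '[0.16,0.36,0,0,0,0.06,0.32,0.72,0,0,0,0.12,0.32,0.72,0,0,0,0.133,0.32,0.72,0,0,0,0.133,0.32,0.72,0,0,0,0.133,0.32,0.72,0,0,0,0.133]'
python3 - <<'E'
from h import *
plan(.4444,.3275,.0334,86.3)
cal=get_calibration("wrist");im=camera("wrist");cv2.imwrite("pics/w4.png",im[:,:,::-1])
E
```

```text
time: 9.8
position: [0.5785, 0.1119, 0.0334]
tool_rot: [-0.073, 0.997, -0.0, 0.0]
ft_force: [-0.8, 0.1, 3.1]
grip_width: 0.0273
grip_force: 25.0
time: 10.13
position: [0.5821, 0.1121, 0.1183]
tool_rot: [-0.073, 0.997, -0.0, 0.005]
ft_force: [0.7, 0.6, -1.2]
grip_width: 0.028
grip_force: 25.0
time: 10.3
position: [0.5458, 0.1652, 0.1136]
tool_rot: [-0.071, 0.997, 0.0, 0.001]
ft_force: [-0.6, 1.1, -0.7]
grip_width: 0.0278
grip_force: 25.0
time: 10.47
position: [0.5097, 0.2206, 0.1126]
tool_rot: [-0.072, 0.997, -0.0, -0.001]
ft_force: [0.9, 1.2, -1.7]
grip_width: 0.0278
grip_force: 25.0
time: 10.63
position: [0.4757, 0.2749, 0.1124]
tool_rot: [-0.072, 0.997, -0.0, -0.001]
ft_force: [0.8, 1.1, -0.7]
grip_width: 0.0279
grip_force: 25.0
time: 11.13
position: [0.4441, 0.3265, 0.1129]
tool_rot: [0.032, 0.999, -0.0, 0.0]
ft_force: [-0.5, -0.3, -0.8]
grip_width: 0.0279
grip_force: 25.0
pos [0.4441 0.3265 0.1129] yaw 86.4 q6 -1.08 d [-0.003  0.012  0.994] turn 0.001 tilt [-0.0002  0.    ] t 11.1333
```

View pics/w4.png

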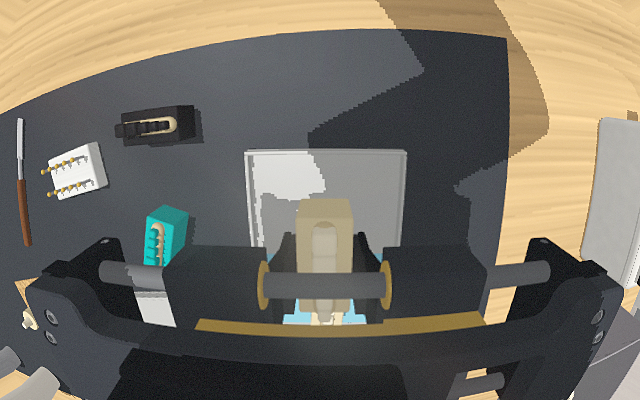

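The wrist view shows the half-lower held upright over the half-arch pan's near half. The pan's near rim corners are at (244,150) and (407,150).

```bash
python3 -c "
from h import *
print(at('wrist',[(244,150),(407,150)],.014))"
python3 -m inch '[0,0.01,0.4,0,0,0,0,0.01,0.75,0,0,0,0,0.01,0.9,0,0,0,0,0.01,0.95,0,0,0,0,0.01,0.97,0,0,0,0,0.01,0.97,0,0,0,0,0.01,0.97,0,0,0]'
```

```text
[[0.39328042 0.26537072]
 [0.40155227 0.39492549]]
time: 11.77
position: [0.4445, 0.3284, 0.0366]
tool_rot: [0.032, 0.999, 0.001, 0.001]
ft_force: [0.5, -0.4, -1.3]
grip_width: 0.0277
grip_force: 25.0
```

```bash
python3 -m inch '[0,0,0.012,0,0,0,0,0,0.012,0,0,0,0,0,0.012,0,0,0]'; python3 -m inch '[0,0,0.015,0,0,0,0,0,0.015,0,0,0,0,0,0.015,0,0,0]'
```

```text
time: 12.02
position: [0.4438, 0.3284, 0.0354]
tool_rot: [0.032, 1.0, 0.0, 0.001]
ft_force: [-0.3, 0.6, -1.3]
grip_width: 0.0283
grip_force: 25.0
time: 12.27
position: [0.4434, 0.3282, 0.0335]
tool_rot: [0.032, 0.999, 0.0, 0.0]
ft_force: [0.6, -0.3, -1.8]
grip_width: 0.0278
grip_force: 25.0
```

```bash
python3 -m inch '[0,0,0.01,0,0,0,0,0,0.01,0,0,0,0,0,0.01,0,0,0]'; python3 -m inch '[0,0,0.005,0,0,0,0,0,0.005,0,0,0,0,0,0.005,0,0,0]'
```

```text
time: 12.52
position: [0.4434, 0.3282, 0.0334]
tool_rot: [0.032, 1.0, 0.0, 0.0]
ft_force: [-0.9, -0.9, 5.2]
grip_width: 0.0282
grip_force: 25.0
time: 12.77
position: [0.4434, 0.3282, 0.0334]
tool_rot: [0.032, 1.0, 0.0, 0.0]
ft_force: [-1.7, -0.9, 7.7]
grip_width: 0.0279
grip_force: 25.0
```

```bash
python3 -m inch '[0,0,0,0,0,0,0,0,0,0,0,0,0,0,0,0,0,0,0,0,0,0,0,0]' 50 20; python3 -m inch '[0,0,-0.2,0,0,0,0,0,-0.6,0,0,0,0,0,-1,0,0,0]'; python3 -c "
from h import *
im=camera('top');cv2.imwrite('pics/t2.png',im[:,:,::-1])
for k in cut_out('top','half_lower_c'):
  ys,xs=np.nonzero(k['region']);print(k['conf'],*rect(at('top',np.c_[xs,ys],.03)))"
python3 -m inch '[-0.09,-0.48,-0.5,0,0,0,-0.18,-0.97,-1,0,0,0,-0.18,-0.97,-1,0,0,0]' 87; python3 -m inch '[-0.09,-0.48,0,0,0,0,-0.18,-0.97,0,0,0,0]'; python3 -m inch '[-0.09,-0.48,0,0,0,0,-0.18,-0.97,0,0,0,0]'; python3 -m inch '[-0.09,-0.48,0,0,0,0,-0.18,-0.97,0,0,0,0]'; python3 -m inch '[-0.09,-0.48,0,0,0,0,-0.18,-0.97,0,0,0,0]'; python3 -m inch '[-0.09,-0.48,0,0,0,0,-0.18,-0.97,0,0,0,0]';python3 -m inch '[-0.09,-0.48,0,0,0,0,-0.18,-0.97,0,0,0,0]';python3 -m inch '[-0.09,-0.48,0,0,0,0,-0.18,-0.97,0,0,0,0,-0.18,-0.97,0,0,0,0,-0.18,-0.97,0,0,0,0]'
python3 - <<'E'
from h import *
plan(.517,-.333,.2)
cal=get_calibration("wrist");im=camera("wrist");cv2.imwrite("pics/w5.png",im[:,:,::-1])
for n in["full_lower_c","single_c"]:
    for k in cut_out("wrist",n)[:3]:
        ys,xs=np.nonzero(k["region"]);print(n,k["conf"],k["bbox"],*rect(at("wrist",np.c_[xs,ys],.037,cal)))
E
```

```text
time: 13.1
position: [0.4435, 0.3282, 0.0321]
tool_rot: [0.032, 0.999, -0.0, -0.0]
ft_force: [-0.4, 0.0, -0.2]
grip_width: 0.0458
grip_force: 0.0
time: 13.35
position: [0.4424, 0.3276, 0.1116]
tool_rot: [0.032, 0.999, -0.001, -0.002]
ft_force: [0.5, 0.3, 0.1]
grip_width: 0.0498
grip_force: 0.0
0.64 [0.46601401 0.17746278] [33.35422134 54.4168663 ] 68.9
0.62 [0.36388574 0.19251305] [62.13248062 31.53869247] 87.4
time: 13.7
position: [0.4529, 0.2484, 0.1929]
tool_rot: [0.031, 1.0, -0.0, -0.0]
ft_force: [0.9, 0.1, 0.0]
grip_width: 0.0628
grip_force: 0.0
time: 13.87
position: [0.4631, 0.1709, 0.1931]
tool_rot: [0.03, 1.0, 0.0, 0.002]
ft_force: [1.7, -0.6, -0.6]
grip_width: 0.0751
grip_force: 0.0
time: 14.03
position: [0.4714, 0.0916, 0.1918]
tool_rot: [0.031, 1.0, 0.0, -0.0]
ft_force: [1.4, 0.2, 0.2]
grip_width: 0.0844
grip_force: 0.0
time: 14.2
position: [0.4808, 0.013, 0.1915]
tool_rot: [0.032, 0.999, 0.0, -0.001]
ft_force: [1.0, -0.6, -0.2]
grip_width: 0.0866
grip_force: 0.0
time: 14.37
position: [0.4902, -0.0653, 0.1914]
tool_rot: [0.032, 0.999, 0.0, -0.001]
ft_force: [0.4, 0.5, -0.3]
grip_width: 0.087
grip_force: 0.0
time: 14.53
position: [0.4996, -0.1437, 0.1913]
tool_rot: [0.032, 0.999, 0.0, -0.001]
ft_force: [0.5, 0.9, 0.4]
grip_width: 0.0868
grip_force: 0.0
time: 14.7
position: [0.5091, -0.222, 0.1912]
tool_rot: [0.032, 0.999, 0.001, -0.001]
ft_force: [0.3, -0.0, 0.2]
grip_width: 0.0872
grip_force: 0.0
time: 15.03
position: [0.5188, -0.301, 0.191]
tool_rot: [0.034, 0.999, 0.0, -0.0]
ft_force: [-0.4, 0.4, -0.8]
grip_width: 0.0865
grip_force: 0.0
pos [ 0.5188 -0.301   0.191 ] yaw 86.2 q6 -2.22 d [-0.005 -0.4   -0.113] turn 0 tilt [ 0.0003 -0.0004] t 15.0333
full_lower_c 0.79 [250.4, 157.2, 318.9, 220.4] [ 0.51677795 -0.33831622] [54.14196396 63.80789185] 19.0
single_c 0.7 [465.6, 217.9, 501.1, 242.9] [ 0.58127271 -0.12547679] [53.20887756 30.8303318 ] 54.2
```

View pics/w5.png

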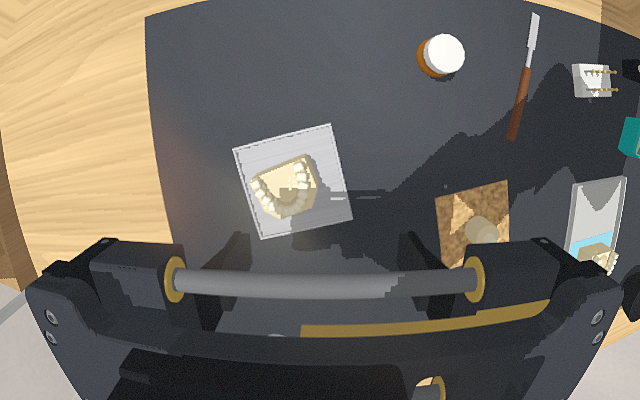

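The wrist view shows full_lower on the steel tray at (285,188), the only loose full arch on the work mat; the others are in the bin off to the side and on the blue ticket. I enlarge it to read its heading.

```bash
python3 -c "
import cv2
im=cv2.imread('pics/w5.png')[115:250,220:365];cv2.imwrite('pics/c2.png',cv2.resize(im,None,fx=4,fy=4,interpolation=2))"
```

```text
(no output)
```

View pics/c2.png

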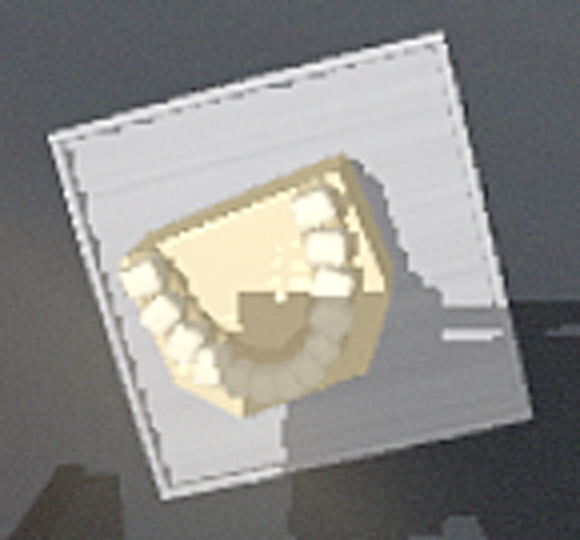

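View pics/t2.png

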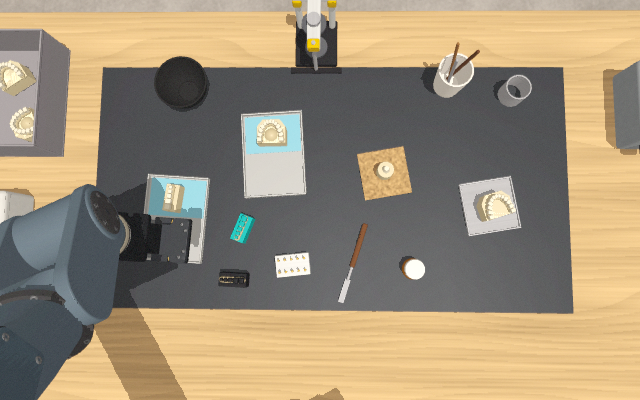

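The crop shows full_lower with its back edge from (155,250) to (345,170) and its bevelled front pointing away from the robot. The top view shows the single standing on the pad at (386,169), and the full-arch pan's near half now bare.

```bash
python3 -c "
from h import *
P=at('wrist',[(220+155/4,115+250/4),(220+345/4,115+170/4)],.037)
B=at('wrist',[(220+125/4,115+250/4),(220+343/4,115+155/4)],.003)
T=at('wrist',[(220+48/4,115+137/4),(220+441/4,115+34/4),(220+532/4,115+412/4),(220+165/4,115+497/4)],.007)
for Q in(P,B):
  d=Q[1]-Q[0];L=np.linalg.norm(d);n=np.array([d[1],-d[0]])/L;print(Q,L,np.degrees(np.arctan2(n[1],n[0])),Q.mean(0)+.025*n)
print(T.mean(0),rect(T))
plan(.518,-.338,.12,109)"
```

```text
[[ 0.50236919 -0.36096943]
 [ 0.48587785 -0.31226613]] 0.05141960744909374 18.70653134434105 [ 0.51780286 -0.32859975]
[[ 0.50901782 -0.37736318]
 [ 0.48714209 -0.31473064]] 0.0663429224609796 19.252829109158313 [ 0.52168177 -0.33780348]
[ 0.51888172 -0.33066717] (array([ 0.51860455, -0.33068704]), array([108.81173706, 109.43991852]), np.float64(10.6))
pos [ 0.5183 -0.297   0.1913] yaw 86.4 q6 -2.22 d [-0.03  -0.513  0.89 ] turn -0.251 tilt [ 0.0013 -0.0014] t 15.1833
```

```bash
python3 -m inch '[0.01,-0.25,0.2,0,0,-0.07,0.014,-0.5,0.4,0,0,-0.14,0.014,-0.5,0.7,0,0,-0.2,0.014,-0.5,0.89,0,0,-0.251,0.014,-0.5,0.89,0,0,-0.251,0.014,-0.5,0.89,0,0,-0.251,0.014,-0.5,0.89,0,0,-0.251]' 87 20
python3 - <<'E'
from h import *
plan(.5145,-.3375,.032,109)
cal=get_calibration("wrist");im=camera("wrist");cv2.imwrite("pics/w6.png",im[100:340,140:500,::-1])
E
```

```text
time: 15.77
position: [0.5161, -0.3377, 0.1219]
tool_rot: [-0.165, 0.986, -0.0, 0.0]
ft_force: [0.8, -0.2, 1.0]
grip_width: 0.087
grip_force: 0.0
pos [ 0.5161 -0.3377  0.1219] yaw 109.0 q6 -2.66 d [0.019 0.01  1.124] turn -0.001 tilt [-0.0005  0.0003] t 15.7667
```

View pics/w6.png

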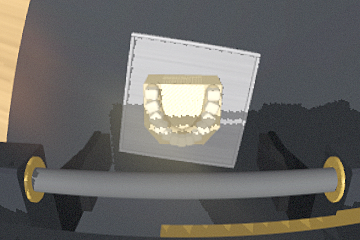

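Seen from above, the cast is square to the fingers at crop (185,110) and centred between them, so I go down.

```bash
python3 -m inch '[0.02,0,0.4,0,0,0,0.02,0,0.6,0,0,0,0.02,0,0.7,0,0,0,0.02,0,0.7,0,0,0]'; python3 -m inch '[0,0,0.15,0,0,0,0,0,0.3,0,0,0,0,0,0.4,0,0,0,0,0,0.41,0,0,0,0,0,0.41,0,0,0,0,0,0.41,0,0,0]'; python3 -m inch '[0,0,0,0,0,0,0,0,0,0,0,0,0,0,0,0,0,0,0,0,0,0,0,0,0,0,0,0,0,0,0,0,0,0,0,0,0,0,0,0,0,0]' 45 30; python3 -c "
from h import *
plan(.5145,-.3375,.032,109)"
```

```text
time: 16.15
position: [0.5136, -0.3383, 0.0643]
tool_rot: [-0.165, 0.986, 0.001, -0.001]
ft_force: [-0.0, 1.1, 0.4]
grip_width: 0.0871
grip_force: 0.0
time: 16.65
position: [0.5141, -0.3392, 0.0323]
tool_rot: [-0.165, 0.986, -0.0, 0.0]
ft_force: [-0.6, -0.0, -0.9]
grip_width: 0.087
grip_force: 0.0
time: 17.23
position: [0.5142, -0.3393, 0.0325]
tool_rot: [-0.165, 0.986, -0.0, 0.0]
ft_force: [-0.4, 0.2, 0.5]
grip_width: 0.0597
grip_force: 29.9
pos [ 0.5142 -0.3393  0.0325] yaw 109.0 q6 -2.67 d [-0.011  0.02   0.006] turn -0.0 tilt [-0.0005  0.0002] t 17.2333
```

```bash
python3 -m inch '[0,0,-0.2,0,0,0,0,0,-0.6,0,0,0,0,0,-1,0,0,0,0,0,-1,0,0,0,0,0,-1,0,0,0]'; python3 - <<'E'
from h import *
plan(.5775,.1168,.112,93.8)
# back edge of the cast relative to TCP: image taken at TCP (.5161,-.3377); camera rigid to tool
T=np.array(get_calibration("wrist")["T"]);o=get_obs();M=R.from_quat(o["tool_rot"]).as_matrix()
cal=get_calibration("wrist");M6=R.from_quat([-.165,.986,0,0]).as_matrix();D=M6@M.T
T2=T.copy();T2[:3,:3]=D@T[:3,:3];T2[:3,3]=np.array([.5161,-.3377,.1219])+D@(T[:3,3]-o["position"]);cal["T"]=T2
im=cv2.imread("pics/w6.png");print(im[70:100,185].tolist())
n=np.array([np.cos(np.radians(19)),np.sin(np.radians(19))])
for r,z in((74,.003),(83,.037)):print((at("wrist",[(325,100+r)],z,cal)-[.5142,-.3393])@n)
E
```

```text
time: 17.65
position: [0.5148, -0.3398, 0.1139]
tool_rot: [-0.165, 0.986, -0.002, 0.001]
ft_force: [-0.3, 1.1, -2.5]
grip_width: 0.0598
grip_force: 29.9
pos [ 0.5148 -0.3398  0.1139] yaw 109.0 q6 -2.67 d [-2.596  5.143  0.011] turn 0.168 tilt [-0.0022  0.0011] t 17.65
[[213, 211, 209], [210, 211, 210], [213, 212, 212], [213, 208, 208], [190, 198, 203], [161, 185, 195], [144, 183, 196], [153, 190, 202], [156, 194, 207], [147, 181, 193], [142, 175, 188], [143, 178, 191], [138, 174, 187], [141, 175, 187], [202, 244, 255], [248, 255, 255], [245, 255, 255], [230, 255, 255], [228, 255, 255], [249, 255, 255], [237, 255, 255], [222, 255, 255], [228, 255, 255], [249, 255, 255], [243, 255, 255], [223, 255, 255], [240, 255, 255], [249, 255, 255], [242, 255, 255], [233, 255, 255]]
[-0.02037515]
[-0.02093115]
```

```bash
python3 -m inch '[-0.15,0.3,0,0,0,0,-0.3,0.6,0,0,0,0,-0.43,0.857,0,0,0,0]'; python3 -m inch '[-0.21,0.43,0,0,0,0,-0.43,0.857,0,0,0,0]'; python3 -m inch '[-0.21,0.43,0,0,0,0,-0.43,0.857,0,0,0,0]'; python3 -m inch '[-0.21,0.43,0,0,0,0,-0.43,0.857,0,0,0,0]'; python3 -m inch '[-0.21,0.43,0,0,0,0,-0.43,0.857,0,0,0,0]'; python3 -m inch '[-0.21,0.43,0,0,0,0.05,-0.35,0.7,0,0,0,0.1,-0.44,0.857,0,0,0,0.168,-0.44,0.857,0,0,0,0.168,-0.44,0.857,0,0,0,0.168,-0.44,0.857,0,0,0,0.168]'
python3 - <<'E'
from h import *
plan(.578,.1168,.0325,93.8)
cal=get_calibration("wrist");im=camera("wrist");cv2.imwrite("pics/w7.png",im[:,:,::-1])
E
```

```text
time: 17.9
position: [0.5224, -0.2608, 0.1101]
tool_rot: [-0.164, 0.986, 0.002, -0.002]
ft_force: [-0.6, 0.4, -2.8]
grip_width: 0.0596
grip_force: 29.9
time: 18.07
position: [0.533, -0.1857, 0.1102]
tool_rot: [-0.164, 0.987, 0.001, -0.002]
ft_force: [0.3, 0.9, -2.6]
grip_width: 0.0596
grip_force: 29.9
time: 18.23
position: [0.5429, -0.1088, 0.1102]
tool_rot: [-0.164, 0.986, 0.001, -0.002]
ft_force: [0.1, 0.3, -2.5]
grip_width: 0.0598
grip_force: 29.9
time: 18.4
position: [0.5531, -0.0328, 0.1102]
tool_rot: [-0.164, 0.986, 0.001, -0.002]
ft_force: [0.5, 0.8, -1.6]
grip_width: 0.0601
grip_force: 29.9
time: 18.57
position: [0.5633, 0.0431, 0.1101]
tool_rot: [-0.165, 0.986, 0.001, -0.002]
ft_force: [1.3, -0.2, -2.1]
grip_width: 0.0595
grip_force: 29.9
time: 19.07
position: [0.5751, 0.1167, 0.1108]
tool_rot: [-0.034, 0.999, -0.0, -0.002]
ft_force: [-0.2, -0.0, -2.3]
grip_width: 0.0598
grip_force: 29.9
pos [0.5751 0.1167 0.1108] yaw 93.9 q6 -1.63 d [-0.04  -0.002  0.979] turn 0.001 tilt [-0.0001 -0.0021] t 19.0667
```

View pics/w7.png

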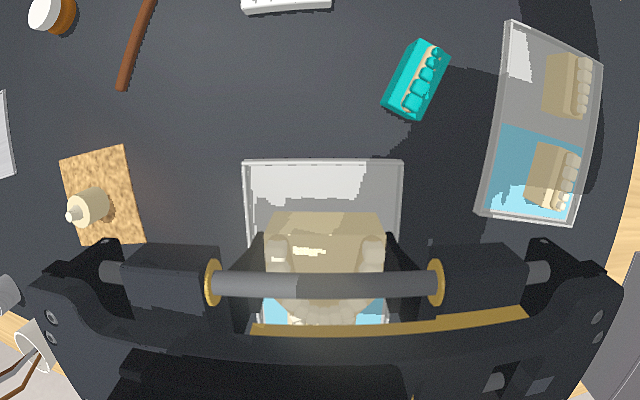

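The wrist view shows full_lower held over the full-arch pan, whose near rim corners are at (242,160) and (404,160). Half_lower stands upright in its own pan at (570,85).

```bash
python3 -c "
from h import *
print(at('wrist',[(242,160),(404,160)],.014).mean(0))"
python3 -m inch '[-0.02,0,0.4,0,0,0,-0.035,0,0.7,0,0,0,-0.035,0,0.85,0,0,0,-0.035,0,0.93,0,0,0,-0.035,0,0.95,0,0,0,-0.035,0,0.95,0,0,0,-0.035,0,0.95,0,0,0]'; python3 -m inch '[0,0,0.012,0,0,0,0,0,0.012,0,0,0,0,0,0.012,0,0,0]'; python3 -m inch '[0,0,0.01,0,0,0,0,0,0.01,0,0,0,0,0,0.01,0,0,0]'
```

```text
[0.53608182 0.11229055]
time: 19.7
position: [0.5798, 0.1172, 0.0371]
tool_rot: [-0.033, 0.999, -0.0, 0.001]
ft_force: [0.6, -0.3, -1.5]
grip_width: 0.0596
grip_force: 29.9
time: 19.95
position: [0.5795, 0.1176, 0.0361]
tool_rot: [-0.034, 0.999, -0.0, 0.001]
ft_force: [-0.3, 0.4, -2.4]
grip_width: 0.0599
grip_force: 29.9
time: 20.2
position: [0.5791, 0.1176, 0.0346]
tool_rot: [-0.034, 0.999, -0.0, 0.0]
ft_force: [-0.2, 0.1, -1.5]
grip_width: 0.0597
grip_force: 29.9
```

```bash
python3 -m inch '[0,0,0.012,0,0,0,0,0,0.012,0,0,0,0,0,0.012,0,0,0]'; python3 -m inch '[0,0,0.01,0,0,0,0,0,0.01,0,0,0,0,0,0.01,0,0,0]'; python3 -m inch '[0,0,0.01,0,0,0,0,0,0.01,0,0,0,0,0,0.01,0,0,0]'
```

```text
time: 20.45
position: [0.579, 0.1175, 0.0334]
tool_rot: [-0.033, 0.999, -0.0, -0.0]
ft_force: [-0.5, -0.1, -1.9]
grip_width: 0.0598
grip_force: 29.9
time: 20.7
position: [0.579, 0.1175, 0.0326]
tool_rot: [-0.033, 0.999, 0.0, -0.0]
ft_force: [-0.6, 0.2, -2.8]
grip_width: 0.0599
grip_force: 29.9
time: 20.95
position: [0.5791, 0.1175, 0.0325]
tool_rot: [-0.034, 0.999, -0.0, 0.0]
ft_force: [-1.0, -0.4, 3.2]
grip_width: 0.0602
grip_force: 30.0
```

```bash
python3 -m inch '[0,0,0,0,0,0,0,0,0,0,0,0,0,0,0,0,0,0,0,0,0,0,0,0]' 78 20; python3 -m inch '[0,0,-0.2,0,0,0,0,0,-0.6,0,0,0,0,0,-1,0,0,0]'; python3 -m inch '[0.01,-0.48,-0.4,0,0,0,0.03,-0.97,-0.4,0,0,0]' 65; python3 -m inch '[0.01,-0.48,0,0,0,0,0.03,-0.97,0,0,0,0]'; python3 -m inch '[0.01,-0.48,0,0,0,0,0.03,-0.97,0,0,0,0,0.03,-0.97,0,0,0,0,0.03,-0.97,0,0,0,0]'
python3 - <<'E'
from h import *
plan(.5883,-.1159,.0305)
cal=get_calibration("wrist");im=camera("wrist");cv2.imwrite("pics/w8.png",im[:,:,::-1])
for k in cut_out("wrist","single_c")[:2]:
    ys,xs=np.nonzero(k["region"]);print(k["conf"],k["bbox"],*rect(at("wrist",np.c_[xs,ys],.037,cal)))
E
```

```text
time: 21.28
position: [0.5792, 0.1175, 0.0318]
tool_rot: [-0.033, 0.999, 0.0, 0.0]
ft_force: [-0.2, 0.3, -0.0]
grip_width: 0.0754
grip_force: 0.0
time: 21.53
position: [0.5779, 0.1174, 0.1113]
tool_rot: [-0.033, 0.999, 0.0, -0.002]
ft_force: [0.5, -0.0, 0.1]
grip_width: 0.0777
grip_force: 0.0
time: 21.7
position: [0.5846, 0.0459, 0.1481]
tool_rot: [-0.036, 0.999, -0.0, 0.005]
ft_force: [0.6, -1.2, -0.5]
grip_width: 0.071
grip_force: 0.0
time: 21.87
position: [0.5852, -0.0347, 0.1447]
tool_rot: [-0.034, 0.999, -0.0, 0.001]
ft_force: [0.5, -0.9, -0.4]
grip_width: 0.0661
grip_force: 0.0
time: 22.2
position: [0.5875, -0.1135, 0.1433]
tool_rot: [-0.031, 1.0, -0.0, 0.0]
ft_force: [-0.2, 0.8, -0.4]
grip_width: 0.0653
grip_force: 0.0
pos [ 0.5875 -0.1135  0.1433] yaw 93.6 q6 -2.01 d [-0.008 -0.03   1.41 ] turn 0 tilt [-0.      0.0004] t 22.2
0.98 [300.0, 180.3, 341.4, 221.9] [ 0.58557574 -0.11535886] [33.27132416 38.48045349] 74.8
```

View pics/w8.png

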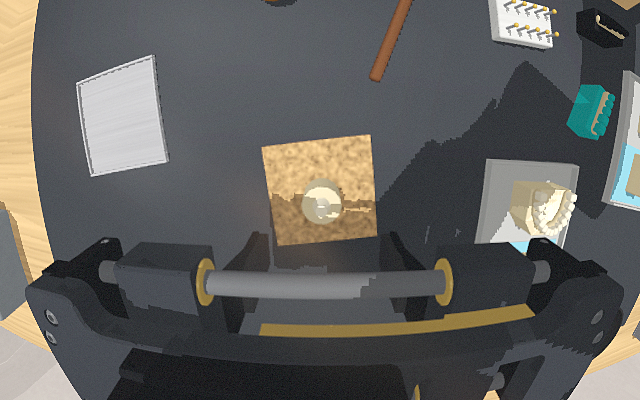

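The wrist view shows the single upright on the pad at (322,201), where I left it. The tray at (123,115) is empty, and full_lower stands in its pan at (545,208). Next I grasp the single and take it to the tray.

```bash
python3 -m inch '[0,-0.02,0.4,0,0,0,0,-0.02,0.8,0,0,0,0,-0.02,0.8,0,0,0,0,-0.02,0.8,0,0,0]'; python3 -m inch '[0,0,0.3,0,0,0,0,0,0.5,0,0,0,0,0,0.58,0,0,0,0,0,0.58,0,0,0,0,0,0.58,0,0,0,0,0,0.58,0,0,0]'; python3 -m inch '[0,0,0,0,0,0,0,0,0,0,0,0,0,0,0,0,0,0,0,0,0,0,0,0,0,0,0,0,0,0,0,0,0,0,0,0,0,0,0,0,0,0]' 20 20; python3 -c "
from h import *
plan(.518,-.3317,.112)"
```

```text
time: 22.63
position: [0.5858, -0.1102, 0.0779]
tool_rot: [-0.035, 0.999, 0.001, -0.003]
ft_force: [-0.6, 0.2, 0.5]
grip_width: 0.065
grip_force: 0.0
time: 23.13
position: [0.5886, -0.1127, 0.0347]
tool_rot: [-0.034, 0.999, -0.001, 0.001]
ft_force: [-0.4, 0.0, -0.3]
grip_width: 0.065
grip_force: 0.0
time: 23.72
position: [0.5877, -0.1129, 0.0332]
tool_rot: [-0.033, 0.999, -0.0, 0.0]
ft_force: [-0.7, -1.6, 1.6]
grip_width: 0.0335
grip_force: 20.0
pos [ 0.5877 -0.1129  0.0332] yaw 93.8 q6 -2.01 d [ 1.051 -2.671 -0.984] turn 0 tilt [-0.0003  0.0003] t 23.7167
```

```bash
python3 -m inch '[0,0,-0.2,0,0,0,0,0,-0.6,0,0,0,0,0,-1,0,0,0,0,0,-1,0,0,0]'; python3 -m inch '[0.17,-0.44,0,0,0,0,0.35,-0.89,0,0,0,0]'; python3 -m inch '[0.17,-0.44,0,0,0,0,0.35,-0.89,0,0,0,0]'; python3 -m inch '[0.17,-0.44,0,0,0,0,0.35,-0.89,0,0,0,0,0.35,-0.89,0,0,0,0,0.35,-0.89,0,0,0,0,0.35,-0.89,0,0,0,0]'; python3 -c "
from h import *
plan(.518,-.3317,.0332)"; python3 -m inch '[0,0,0.4,0,0,0,0,0,0.7,0,0,0,0,0,0.85,0,0,0,0,0,0.93,0,0,0,0,0,0.94,0,0,0,0,0,0.94,0,0,0,0,0,0.94,0,0,0]';python3 -c "
from h import *
plan(.518,-.3317,.0332)"
```

```text
time: 24.05
position: [0.591, -0.1138, 0.1183]
tool_rot: [-0.034, 0.999, -0.002, 0.005]
ft_force: [1.6, -1.9, -1.0]
grip_width: 0.0334
grip_force: 20.0
time: 24.22
position: [0.5647, -0.1842, 0.1135]
tool_rot: [-0.036, 0.999, -0.0, 0.001]
ft_force: [0.1, -0.2, -0.7]
grip_width: 0.0334
grip_force: 20.0
time: 24.38
position: [0.5404, -0.2591, 0.1125]
tool_rot: [-0.034, 0.999, 0.0, -0.0]
ft_force: [0.8, -0.3, -0.2]
grip_width: 0.0333
grip_force: 20.0
time: 24.8
position: [0.5172, -0.3308, 0.1122]
tool_rot: [-0.033, 0.999, 0.001, -0.001]
ft_force: [-1.3, -0.3, -0.6]
grip_width: 0.0337
grip_force: 20.0
pos [ 0.5172 -0.3308  0.1122] yaw 93.8 q6 -2.39 d [-0.011 -0.014  0.988] turn 0 tilt [ 0.0013 -0.0008] t 24.8
time: 25.38
position: [0.5189, -0.3316, 0.0389]
tool_rot: [-0.034, 0.999, -0.001, 0.001]
ft_force: [-0.3, 0.2, -1.0]
grip_width: 0.0337
grip_force: 20.0
pos [ 0.5189 -0.3316  0.0389] yaw 93.9 q6 -2.39 d [ 0.011 -0.     0.071] turn 0 tilt [-0.001  0.001] t 25.3833
```

```bash
python3 -m inch '[0,0,0.02,0,0,0,0,0,0.03,0,0,0,0,0,0.03,0,0,0]'; python3 -m inch '[0,0,0.012,0,0,0,0,0,0.012,0,0,0,0,0,0.012,0,0,0]'; python3 -m inch '[0,0,0.01,0,0,0,0,0,0.01,0,0,0,0,0,0.01,0,0,0]'
```

```text
time: 25.63
position: [0.5182, -0.3317, 0.0361]
tool_rot: [-0.033, 0.999, -0.0, 0.0]
ft_force: [-0.4, -0.4, -0.7]
grip_width: 0.0342
grip_force: 20.0
time: 25.88
position: [0.5179, -0.3314, 0.0345]
tool_rot: [-0.033, 0.999, 0.0, 0.0]
ft_force: [-0.3, -0.0, -0.8]
grip_width: 0.0333
grip_force: 20.0
time: 26.13
position: [0.5179, -0.3313, 0.0336]
tool_rot: [-0.033, 0.999, 0.0, -0.0]
ft_force: [0.6, 0.8, -0.9]
grip_width: 0.033
grip_force: 20.0
```

```bash
python3 -m inch '[0,0,0.01,0,0,0,0,0,0.01,0,0,0,0,0,0.01,0,0,0]'; python3 -m inch '[0,0,0.008,0,0,0,0,0,0.008,0,0,0,0,0,0.008,0,0,0]'
```

```text
time: 26.38
position: [0.518, -0.3314, 0.0332]
tool_rot: [-0.034, 0.999, -0.0, 0.0]
ft_force: [-0.9, -0.3, 3.5]
grip_width: 0.0338
grip_force: 20.0
time: 26.63
position: [0.518, -0.3314, 0.0332]
tool_rot: [-0.034, 0.999, -0.0, 0.0]
ft_force: [-1.8, 1.3, 7.3]
grip_width: 0.0332
grip_force: 20.0
```

```bash
python3 -m inch '[0,0,0,0,0,0,0,0,0,0,0,0,0,0,0,0,0,0,0,0,0,0,0,0]' 55 20; python3 -m inch '[0,0,-0.2,0,0,0,0,0,-0.6,0,0,0,0,0,-1,0,0,0]'; python3 -m inch '[0.2,-0.2,-0.4,0,0,0,0.5,-0.5,-0.9,0,0,0,0.9,-0.9,-1,0,0,0,0.9,-0.9,-1,0,0,0]'; python3 -m inch '[0.1,-0.4,0,0,0,0,0.2,-0.9,0,0,0,0,0.2,-0.9,0,0,0,0,0.2,-0.9,0,0,0,0]'
python3 - <<'E'
from h import *
im=camera("top");cv2.imwrite("pics/t3.png",im[:,:,::-1])
for n in["full_lower_c","half_lower_c","single_c","full_upper_c","half_upper_c"]:
    for k in cut_out("top",n)[:3]:
        ys,xs=np.nonzero(k["region"]);print(n,round(k["conf"],2),*rect(at("top",np.c_[xs,ys],.03)))
E
```

```text
time: 26.97
position: [0.5179, -0.3313, 0.0319]
tool_rot: [-0.033, 0.999, 0.0, -0.0]
ft_force: [-0.3, -0.2, -0.3]
grip_width: 0.0506
grip_force: 0.0
time: 27.22
position: [0.5169, -0.3305, 0.1113]
tool_rot: [-0.033, 0.999, 0.002, -0.002]
ft_force: [0.1, -0.8, -0.4]
grip_width: 0.0545
grip_force: 0.0
time: 27.55
position: [0.4498, -0.413, 0.1958]
tool_rot: [-0.033, 0.999, -0.004, 0.001]
ft_force: [1.1, -0.1, -0.6]
grip_width: 0.055
grip_force: 0.0
time: 27.88
position: [0.4389, -0.4829, 0.1914]
tool_rot: [-0.032, 0.999, 0.0, 0.0]
ft_force: [-0.4, 1.2, -0.8]
grip_width: 0.0551
grip_force: 0.0
full_lower_c 0.76 [0.58278589 0.1186236 ] [53.24396515 62.60005188] 3.3
full_lower_c 0.43 [ 0.51661914 -0.32638565] [32.63603973 40.56202698] 0.3
full_lower_c 0.23 [0.62163202 0.11759602] [180.19915771 130.04925537] 2.8
half_lower_c 0.89 [0.46652841 0.17728036] [33.76831818 54.75603104] 68.9
half_lower_c 0.72 [ 0.58202936 -0.11182883] [97.58078766 97.56703949] 9.8
half_lower_c 0.71 [0.44158658 0.32771182] [40.40138245 57.6146965 ] 85.2
single_c 0.58 [ 0.51765167 -0.32738416] [34.67491531 42.58141708] 0.3
full_upper_c 0.9 [0.66543512 0.12125919] [59.59447861 64.79618073] 1.3
half_upper_c 0.71 [0.5269024  0.32235162] [39.00389099 55.09245682] 81.0
```

View pics/t3.png

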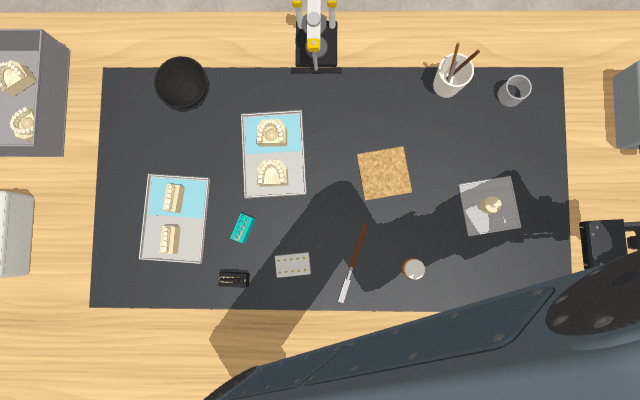

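The top view shows the full lower at (272,173), the half lower at (170,240) and the single at (490,205) in the tray, each in the middle of its place. The pad at (384,173) is empty and the arm is clear, so I hand in.

```bash
python3 -c "
from rig import *
print(hand_in())"
```

```text
the job is handed in; nothing more can be done
None
```

The job is handed in, at about 28 s on the robot's clock: both lower casts stand beside their matching uppers, the single-tooth model is in the middle of the stock tray, and the cork pad is empty.

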